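# Pop the detector's battery hatch

## Robot

A 7-joint arm with a two-finger parallel gripper is mounted at the origin on a cart in front of the work surface, level with it; the furniture and walls round the work are solid. World frame = base frame: x ahead of the robot, y to its left, z up, the work surface at z = 0. Lengths are in m, angles in rad, forces in N, time in s.
With the tool pointing down it reaches from about 0.4 to 0.85 m from the base axis. Payload 10.4 kg.
Tool frame: the origin (TCP) lies at the very end of the fingers, on their centre line; the grasp point (between the pads) lies r.tcp_to_grasp behind it (r.tcp_to_grasp is the distance from the TCP to the grasp point, in m); z points along the fingers, y is the direction in which the jaws open and shut (so a half turn about z gives the same grasp; the last joint's range is limited). The gripper opens to 87 mm and grips with 3 to 60 N. Pads are 19 mm wide; open, the fingers measure 117 mm over their backs; the gripper's body (75 mm by 190 mm) begins 51 mm behind the grasp point.
Start: joints at [-1.361, 0.332, -0.065, 1.46, 0.022, 1.35, -0.088], TCP at [0.144, 0.608, 0.223] pointing down, gripper open.
Joint ranges: [-2.6, 2.6], [-0.5, 2.12], [-1.47, 1.34], [0.16, 2.42], [-1.27, 4.41], [0.06, 2.06], [-2.6, 2.6]. Speed limits (rad/s): [2.22, 2.22, 2.79, 2.79, 3.14, 3.14, 3.14].

## Interface

Orientations are given as a unit quaternion [x, y, z, w].
In Python, from bench import r gives the robot as it stands. The module is installed in compiled form; this text tells all that it offers.
- The arm moves only by the shell command python3 -m inch 'ROWS' [FORCE]. ROWS is JSON, a list of rows, each an object with "offset": the shift along the tool's x, y, z in m, a list of three; "turn": the turn, a rotation vector about the tool's x, y, z in degrees, a list of three; "fingers": the finger opening in m, from 0 to 0.087. A call has 1 to 5 rows; each row shifts and turns the pose as measured when the row begins, along the tool's axes as they then stand; what a row does not reach is not made up. A row lasts 1/8 s, in which the tool goes at most 62.5 mm and 10.7 degrees, less where a joint would pass 70% of its speed; a pose out of reach is approached as far as the arm can. A call with a gripper value outside its range is refused whole. The fingers move at their own pace and stop on an object; FORCE is the grip in N (left out, the last holds). Time passes only in rows, so rows that do not move let the fingers close. It gives the time, the measured TCP pose, the force and the opening at its end, in the units of the state.
- r.read_state(): the state, without advancing time (a new reading comes with each control period).
- r.camera(name): name is "scene" or "top" or "wrist"; returns the picture (420x560x3 uint8, red, green, blue); there is no depth.
- r.camera_model(name): a dict with "fx", "fy", "cx", "cy" (pixels), "world_from_camera" (4x4, takes a point from camera to world coordinates); the wrist camera has in their place "mount" (4x4, takes a point from camera to tool coordinates, whose origin is the TCP and whose axes are the flange's). Camera axes: x right, y up, looking along -z (the intrinsics and any distortion apply to the point x, -y, -z); pixel columns grow to the right and rows downward; lengths in m; the calibration is good to about 2 mm. A picture is of the moment at which its call begins: read the wrist's pose just before it. camera_model takes no time and is no camera call.
- r.close_job(): hands the job in, once; it reports no verdict.
Trained networks look in the newest picture that a camera, given by its name, has taken for a name from the list of things; names that differ only in an ending like _2 or _b are one class to them, and where a whole thing is asked for, a point or a joint stands for the part that bears it (a point fixed in the world has none). Each returns a list of dicts, best first, with "score" (0 to 1); they miss things now and then, are a little off and sometimes report something else, mostly with a low value. They report only what shows in the picture. A call takes as long as a camera call.
- r.cut_out(name, camera): "region" (420x560 bool, what is visible of it) and "extent" ([left, top, right, bottom] in pixels, round what is visible of it).
The state is a dict: "time": time; "joint_positions": joint angles; "joint_vel": joint speeds; "joint_torque": joint torques, N m; "ee_pos": TCP position; "eef_rot": TCP orientation; "ft_force": force on the tool from outside, world axes, zero at the start; "torque": the same for the moment, N m; "width": finger opening in m.
Only numpy, scipy, OpenCV 4.12 (cv2) and the standard library are available. Lean on these libraries where they do the work, as an engineer would, in place of code of your own. Each camera call takes 0.05 s, during which the arm holds its last target. There are 200 camera calls.

## Task

The detector's cells are due for a change: press the ribbed end of the black battery hatch on top of the detector (the aluminium box with the round lens barrel on its front) right down with the fingertips and let go, so that its push-push latch pops and the hatch springs fully open by itself and stays open. Only touch it, do not pull it, and remember that pushing it down again would shut it. Leave the hatch of the other, similar box (with a knob and two connectors on its front) shut, and do not disturb or pick up the loose things around.

Things in the scene. Friction and masses are not known exactly. Their poses are not given: they have to be found in the camera images.
- detector: The detector: told by the black lens barrel (34 mm dia, sticking out 33 mm) on its front face. Fixed aluminium housing 100 (x) x 96 (y) x 54 mm high (64 at the bezel) with ribbed sides; origin at the centre of its underside, its x axis points from its front face (towards the robot) to its back, z up. The hatch lies in its top.
- detector_hatch (a joint): black push-push hatch, rad: about 0 latched, negative pushed in (firm stop at -0.105: 4.6 mm at the press point), 1.25 fully open. Push its ribbed end in to the stop (4 to 6 N before it), let go: a damped spring swings it up, away from the robot, in about 1 s; it may follow the rising finger. Under 2 mm does nothing. Pushed right down again it latches shut.
- detector_hatch_press (a point): the place to press: centre of the small ribs on top of the detector's hatch, 44 mm from the hinge, 22 mm from the free (front) edge; moves with the hatch. Shut, it is 64 mm above the work surface. The hatch is a flat cap 64 (along x) x 60 (along y) mm, flush with the fixed raised bezel round its front and sides (3 mm gap): keep the fingertips on the hatch alone.
- detector_hatch_hinge (a point): middle of the hinge line of the detector's hatch, at its back edge, 58 mm above the work surface; open, the free edge stands about 60 mm higher.
- driver: The driver unit, same box and same hatch, but with a metal knob and two connectors on its front face; leave it alone. Fixed aluminium housing 100 (x) x 96 (y) x 54 mm high (64 at the bezel) with ribbed sides; origin at the centre of its underside, its x axis points from its front face (towards the robot) to its back, z up. The hatch lies in its top.
- driver_hatch (a joint): black push-push hatch, rad: about 0 latched, negative pushed in (firm stop at -0.105: 4.6 mm at the press point), 1.25 fully open. Push its ribbed end in to the stop (4 to 6 N before it), let go: a damped spring swings it up, away from the robot, in about 1 s; it may follow the rising finger. Under 2 mm does nothing. Pushed right down again it latches shut.
- driver_hatch_press (a point): the place to press: centre of the small ribs on top of the driver's hatch, 44 mm from the hinge, 22 mm from the free (front) edge; moves with the hatch. Shut, it is 64 mm above the work surface. The hatch is a flat cap 64 (along x) x 60 (along y) mm, flush with the fixed raised bezel round its front and sides (3 mm gap): keep the fingertips on the hatch alone.
- driver_hatch_hinge (a point): middle of the hinge line of the driver's hatch, at its back edge, 58 mm above the work surface; open, the free edge stands about 60 mm higher.
- vial_mid (a point): small loose white vial with a blue cap, 18 dia x 40 high mm; point at its centre; a bystander
- lens_tube_mid (a point): loose black lens tube, 30 dia x 30 high mm; point at its centre; a bystander
- puck_mid (a point): loose black round sensor puck, 52 dia x 14 high mm; point at its centre; a bystander
- post_mid (a point): loose steel optical post standing upright, 13 dia x 50 high mm; point at its centre; a bystander
- cup_mid (a point): loose white sample cup with a plug, 24 dia x 52 high mm; point at its centre; a bystander
- post_stand: tall fixed post (over 0.6 m) on a round foot, standing between the places of the two boxes, always at the same spot; origin at its foot. On its robot side hangs a yellow gas alarm, 0.04 to 0.08 m nearer the robot than the post and 0.02 to 0.08 m to its left, 0.17 to 0.26 m above the work surface. Keep arm and gripper clear of both: go round on the robot's side.

How it is judged:
On the way, in this order (a step that is already met when the one before it is completed fails the run):
1. the detector's hatch is pushed in with the fingers (value of joint detector_hatch below -0.045 rad and contact force between the fingers and detector_hatch above 0.5 N), for 0.02 s.
2. the detector's hatch has sprung open and nothing touches it (value of joint detector_hatch above 1.1 rad and contact force between the fingers and detector_hatch below 0.1 N), for 0.3 s.
At the end, for the whole second after the job is handed in: the detector's hatch stands open (over 1.15 rad) and still, the driver's hatch is latched shut (-0.04 to 0.06 rad), and every loose thing is within 20 mm of where it stood (value of joint detector_hatch above 1.15 rad and velocity of joint detector_hatch between -0.1 and 0.1 rad/s and value of joint driver_hatch between -0.04 and 0.06 rad and not (distance of vial_mid from where it was at the start of the episode above 0.02 m) and not (distance of lens_tube_mid from where it was at the start of the episode above 0.02 m) and not (distance of puck_mid from where it was at the start of the episode above 0.02 m) and not (distance of post_mid from where it was at the start of the episode above 0.02 m) and not (distance of cup_mid from where it was at the start of the episode above 0.02 m)); the robot touches nothing.
It fails at once if the driver's hatch is pressed in or opened (value of joint driver_hatch below -0.04 rad or value of joint driver_hatch above 0.06 rad).
It fails at once if a loose thing is pushed, lifted or carried more than 20 mm (distance of any of vial_mid, lens_tube_mid, puck_mid, post_mid, cup_mid from where it was at the start of the episode above 0.02 m).
It fails at once if the open hatch is pulled or levered by the robot (over 8 N) (value of joint detector_hatch above 1.1 rad and contact force between the fingers and detector_hatch above 8 N).
It also fails if it takes over 32 s, if anything falls off the work surface, if the arm or the gripper's body presses on something with over 40 N, if the wrist force passes 120 N, or if a joint passes its speed limit or range.

## Working session

There is one attempt and no reset: what is moved stays moved. The work goes in short steps, Python scripts to look and compute and a shell command to move; the robot and the scene stay as the last step left them, time stands still between calls to the robot, and variables do not carry over. Pictures are saved under pics/ and viewed, on a budget of 10 in all, crops included, one or two more only if the job needs it, and the job is handed in when it is done.

```bash
mkdir -p pics
cat > h.py <<'E'
import numpy as np, cv2
from bench import r
from scipy.spatial.transform import Rotation as R
def pose():
    s=r.read_state(); T=np.eye(4); T[:3,:3]=R.from_quat(s["eef_rot"]).as_matrix(); T[:3,3]=s["ee_pos"]; return T
def model(n):
    m=r.camera_model(n)
    W=pose()@np.array(m["mount"]) if n=="wrist" else np.array(m["world_from_camera"])
    return m,W
def ray(n,u,v,z):
    m,W=model(n); d=W[:3,:3]@np.array([(u-m["cx"])/m["fx"],-(v-m["cy"])/m["fy"],-1]); o=W[:3,3]
    return o+d*(z-o[2])/d[2]
def proj(n,p):
    m,W=model(n); c=np.linalg.inv(W)@np.append(p,1); return m["cx"]-m["fx"]*c[0]/c[2], m["cy"]+m["fy"]*c[1]/c[2]
def save(n,f): 
    a=r.camera(n); cv2.imwrite("pics/"+f,a[:,:,::-1]); return a
E
python3 - <<'E'
from h import *
a=[save(n,n+"0.png") for n in("top","scene")]
cv2.imwrite("pics/both.png",cv2.resize(np.vstack(a),(448,672))[:, :, ::-1])
print({k:v for k,v in r.camera_model("top").items()})
s=r.read_state();print(s["time"],s["ee_pos"],s["eef_rot"],r.tcp_to_grasp,r.camera_model("wrist"))
for n in ("top","scene"):
  for t in ("detector","driver","detector_hatch","driver_hatch","post_stand","cup_mid","vial_mid","post_mid","lens_tube_mid","puck_mid"):
    for d in r.cut_out(t,n)[:2]:
        v,u=np.nonzero(d["region"]); print(n,t,round(d["score"],2),d["extent"],ray(n,u.mean(),v.mean(),.064 if "hatch" in t else .03).round(3))
E
```

```text
{'fx': 392.54132623602857, 'fy': 392.54132623602857, 'cx': 272.11479835287935, 'cy': 210.07556976370537, 'world_from_camera': array([[-0.0144096 ,  0.98773306, -0.15548558,  0.34159851],
       [-0.99967949, -0.01746841, -0.01832415,  0.08630227],
       [-0.02081545,  0.1551717 ,  0.98766819,  1.1998842 ],
       [ 0.        ,  0.        ,  0.        ,  1.        ]])}
0.1 [0.14411201 0.60779399 0.2218422 ] [ 1.16134894e-01  9.93233239e-01 -6.46357775e-04 -2.93810857e-05] 0.0187 {'fx': 339.0663195631998, 'fy': 339.0663195631998, 'cx': 275.15565010809536, 'cy': 208.12503012312754, 'mount': array([[-1.88051850e-04,  9.69722118e-01,  2.44210931e-01,
         6.57537727e-02],
       [ 9.99999758e-01,  1.88944612e-05,  6.95011590e-04,
         7.74131267e-04],
       [ 6.69353877e-04,  2.44211003e-01, -9.69721887e-01,
        -1.62176864e-01],
       [ 0.00000000e+00,  0.00000000e+00,  0.00000000e+00,
         1.00000000e+00]])}
top detector 0.79 [147.0, 188.2, 194.1, 233.8] [0.533 0.419 0.03 ]
top driver 0.63 [278.6, 172.6, 314.9, 214.2] [0.576 0.027 0.03 ]
top detector_hatch 0.95 [155.2
[... 475 characters left out ...]
87.2, 213.8, 338.8, 264.7] [0.565 0.028 0.03 ]
scene detector_hatch 0.66 [212.0, 169.9, 233.1, 180.0] [0.537 0.419 0.064]
scene driver_hatch 0.7 [298.1, 222.2, 328.8, 236.4] [0.571 0.027 0.064]
scene driver_hatch 0.59 [318.5, 325.6, 343.4, 341.4] [ 0.37  -0.268  0.064]
scene cup_mid 0.72 [294.3, 284.7, 307.3, 309.5] [ 0.416 -0.133  0.03 ]
scene cup_mid 0.37 [317.8, 320.7, 344.6, 343.0] [ 0.395 -0.244  0.03 ]
scene vial_mid 0.65 [276.7, 203.4, 283.6, 213.4] [0.592 0.196 0.03 ]
scene lens_tube_mid 0.63 [196.5, 166.9, 241.3, 200.3] [0.523 0.423 0.03 ]
scene lens_tube_mid 0.43 [289.7, 209.7, 306.6, 225.0] [0.609 0.133 0.03 ]
scene puck_mid 0.75 [320.5, 321.7, 343.0, 342.3] [ 0.395 -0.243  0.03 ]
```

View pics/top0.png

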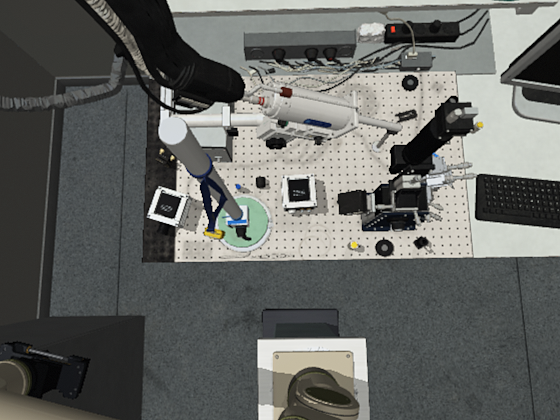

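View pics/scene0.png

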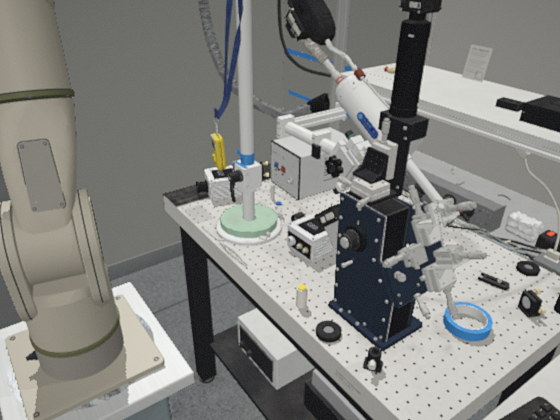

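The top picture shows the left box at about (167,207) and the right box at about (300,193), with the post foot at (243,222) and the yellow alarm at (214,234). In the scene picture, the left box at (220,185) has the black barrel, so it is the detector. The right box at (312,240) has the knob.

```bash
python3 -m inch '[{"offset":[-0.055,-0.013,0],"turn":[0,0,0],"fingers":0},{"offset":[-0.055,-0.013,0],"turn":[0,0,0],"fingers":0},{"offset":[-0.055,-0.013,0],"turn":[0,0,0],"fingers":0},{"offset":[-0.055,-0.013,0],"turn":[0,0,0],"fingers":0}]' 20
python3 - <<'E'
from h import *
print("foot",ray("top",243,222,0.01),"alarm",ray("top",214,234,.21))
r.camera("top")
d=r.cut_out("detector_hatch","top")[0]
c=cv2.minAreaRect(np.argwhere(d["region"])[:,::-1].astype(np.float32))
print(np.array([ray("top",*p,.064) for p in cv2.boxPoints(c)]).round(3), ray("top",*c[0],.064))
T=pose();print(T.round(3),r.read_state()["joint_positions"])
E
```

```text
time: 1.6
ee_pos: [0.3461, 0.5077, 0.2222]
eef_rot: [0.111, 0.994, 0.001, -0.001]
ft_force: [1.0, 0.8, 0.8]
width: 0.0547
foot [0.49357008 0.19798598 0.01      ] alarm [0.43860984 0.25299076 0.21      ]
[[0.518 0.454 0.064]
 [0.582 0.435 0.064]
 [0.561 0.375 0.064]
 [0.497 0.394 0.064]] [0.53952255 0.41451532 0.064     ]
[[-0.973  0.231  0.001  0.352]
 [ 0.231  0.973 -0.     0.504]
 [-0.001 -0.    -1.     0.222]
 [ 0.     0.     0.     1.   ]] [-1.07969417  0.30649431  0.05500518  1.49595096 -0.01571605  1.33929663
  0.31446206]
```

```bash
python3 -m inch '[{"offset":[-0.058,-0.014,0],"turn":[0,0,0],"fingers":0},{"offset":[-0.058,-0.014,0],"turn":[0,0,0],"fingers":0},{"offset":[-0.058,-0.014,0],"turn":[0,0,4],"fingers":0},{"offset":[0,0,0],"turn":[0,0,0],"fingers":0}]'
python3 - <<'E'
from h import *
T=pose(); save("wrist","w1.png")
print(T.round(3), r.read_state()["width"])
for d in r.cut_out("detector_hatch","wrist"):
    c=cv2.minAreaRect(np.argwhere(d["region"])[:,::-1].astype(np.float32))
    print(d["score"],d["extent"],np.array([ray("wrist",*p,.064) for p in cv2.boxPoints(c)]).round(4), ray("wrist",*c[0],.064))
E
```

```text
time: 2.2
ee_pos: [0.5107, 0.4235, 0.2221]
eef_rot: [0.152, 0.988, 0.0, 0.001]
ft_force: [-1.0, 0.2, -0.2]
width: 0.0069
[[-0.954  0.3    0.002  0.511]
 [ 0.3    0.954 -0.     0.424]
 [-0.002  0.    -1.     0.222]
 [ 0.     0.     0.     1.   ]] 0.0045689133123723155
0.96 [251.6, 195.2, 310.5, 258.2] [[0.5008 0.4051 0.064 ]
 [0.5177 0.4604 0.064 ]
 [0.5794 0.4433 0.064 ]
 [0.5616 0.3853 0.064 ]] [0.53918318 0.42372551 0.064     ]
```

View pics/w1.png

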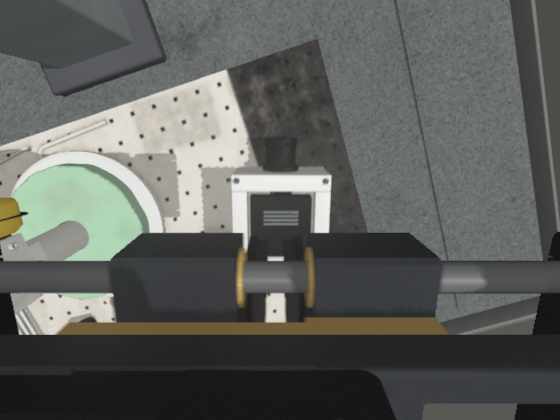

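The wrist picture shows the lens barrel at (281,152), on the robot side, and the hatch's ribs at (281,217). The front edge is at row 195 and the hatch sides are at columns 251 and 311. The gripper hides the back part.

Run:
```python
from h import *
T=pose()
a=ray("wrist",281,217.5,.064);f=ray("wrist",281,195,.064);e=[ray("wrist",u,217,.064) for u in(251.5,310.5)]
print(a,f,np.linalg.norm(a-f),np.linalg.norm(e[0]-e[1]))
print("tool delta",T[:3,:3].T@(a-T[:3,3]))
```

```text
[0.53112903 0.4271806  0.064     ] [0.509545   0.43367623 0.064     ] 0.022540266646091652 0.057872158547997675
tool delta [-0.02438112  0.0063122   0.15820547]
```

```bash
python3 -m inch '[{"offset":[-0.012,0.003,0.045],"turn":[0,0,0],"fingers":0},{"offset":[-0.012,0.003,0.045],"turn":[0,0,0],"fingers":0},{"offset":[0,0,0.04],"turn":[0,0,0],"fingers":0},{"offset":[0,0,0],"turn":[0,0,0],"fingers":0}]'
python3 - <<'E'
from h import *
T=pose(); save("wrist","w2.png"); print(r.read_state()["ft_force"],r.read_state()["width"])
for p in ([0.5311,.4272,.064],[.529,.418,.064],T[:3,3]): print(proj("wrist",np.array(p)), T[:3,:3].T@(np.array(p)-T[:3,3]))
for d in r.cut_out("detector_hatch","wrist")[:1]: print(d["extent"],d["score"])
E
```

```text
time: 2.8
ee_pos: [0.525, 0.4345, 0.0905]
eef_rot: [0.142, 0.99, 0.004, -0.002]
ft_force: [0.3, -1.2, 0.1]
width: 0.0008
[0.31522634 0.65104233 1.79580131] 0.0002452033128752455
(np.float64(262.59783670056925), np.float64(248.07632294733682)) [-0.00798483 -0.00551511  0.02646035]
(np.float64(246.8896308906231), np.float64(249.0278002218661)) [-0.00855543 -0.01493425  0.02639616]
(np.float64(271.40083049953716), np.float64(251.97990165762636)) [0. 0. 0.]
[207.4, 223.1, 309.2, 325.4] 0.84
```

View pics/w2.png

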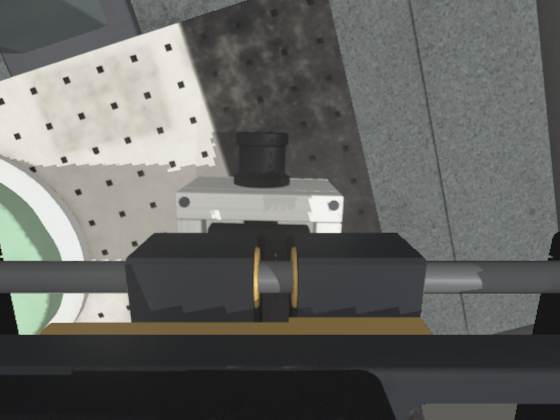

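The hatch's front edge is at row 223, columns 207–309, so its centre is near column 260. This agrees with the wrist estimate. The rest of the move is -8 mm in x, -6 mm in y and 26 mm down.

```bash
python3 -m inch '[{"offset":[-0.008,-0.006,0.006],"turn":[0,0,0],"fingers":0},{"offset":[0,0,0],"turn":[0,0,0],"fingers":0}]'
python3 - <<'E'
from h import *
T=pose(); print((T[:3,:3].T@(np.array([.5311,.4270,.064])-T[:3,3])).round(4), T[:3,2].round(3))
E
```

```text
time: 3.15
ee_pos: [0.5351, 0.4289, 0.0927]
eef_rot: [0.142, 0.99, 0.008, 0.002]
ft_force: [0.2, -0.8, 1.9]
width: 0.0003
[ 0.0033 -0.0034  0.0287] [ 0.007  0.016 -1.   ]
```

```bash
python3 -m inch '[{"offset":[0.002,-0.002,0.012],"turn":[0,0,0],"fingers":0},{"offset":[0,0,0.006],"turn":[0,0,0],"fingers":0}]'
python3 - <<'E'
from h import *
T=pose(); print((T[:3,:3].T@(np.array([.5311,.4270,.064])-T[:3,3])).round(4), T[:3,2].round(3))
E
```

```text
time: 3.4
ee_pos: [0.5332, 0.4283, 0.0754]
eef_rot: [0.142, 0.99, 0.009, 0.003]
ft_force: [0.0, -0.8, -0.1]
width: 0.0006
[ 0.0017 -0.0021  0.0114] [ 0.009  0.018 -1.   ]
```

```bash
python3 -m inch '[{"offset":[0.001,-0.001,0.008],"turn":[0,0,0],"fingers":0},{"offset":[0,0,0.004],"turn":[0,0,0],"fingers":0}]';  python3 -m inch '[{"offset":[0,0,0.002],"turn":[0,0,0],"fingers":0}]'
```

```text
time: 3.65
ee_pos: [0.5315, 0.4279, 0.0624]
eef_rot: [0.142, 0.99, 0.009, 0.003]
ft_force: [-3.8, -1.7, 4.8]
width: 0.0007
time: 3.78
ee_pos: [0.5314, 0.428, 0.0604]
eef_rot: [0.142, 0.99, 0.009, 0.003]
ft_force: [-1.7, -1.2, 3.5]
width: 0.0002
```

Contact at about 4–5 N. I keep pressing towards the stop at z ≈ 0.0594.

```bash
python3 -m inch '[{"offset":[0,0,0.002],"turn":[0,0,0],"fingers":0}]';  python3 -m inch '[{"offset":[0,0,0.002],"turn":[0,0,0],"fingers":0}]'
```

```text
time: 3.9
ee_pos: [0.5315, 0.4281, 0.0596]
eef_rot: [0.142, 0.99, 0.009, 0.003]
ft_force: [-8.5, -6.8, 20.8]
width: 0.0001
time: 4.03
ee_pos: [0.5315, 0.4282, 0.0596]
eef_rot: [0.142, 0.99, 0.01, 0.003]
ft_force: [-9.2, -7.9, 21.2]
width: 0.0003
```

It is on the firm stop: 21 N and no further travel. Now I rise, then back off towards the robot.

```bash
python3 -m inch '[{"offset":[0,0,-0.03],"turn":[0,0,0],"fingers":0},{"offset":[0.01,0,-0.05],"turn":[0,0,0],"fingers":0},{"offset":[0.02,0,-0.05],"turn":[0,0,0],"fingers":0},{"offset":[0.04,0.01,-0.03],"turn":[0,0,0],"fingers":0},{"offset":[0.04,0.01,0],"turn":[0,0,0],"fingers":0}]'
python3 -m inch '[{"offset":[0.05,0.01,0],"turn":[0,0,0],"fingers":0},{"offset":[0.03,0.01,0],"turn":[0,0,0],"fingers":0},{"offset":[0,0,0],"turn":[0,0,0],"fingers":0},{"offset":[0,0,0],"turn":[0,0,0],"fingers":0},{"offset":[0,0,0],"turn":[0,0,0],"fingers":0}]'
python3 -m inch '[{"offset":[0,0,0],"turn":[0,0,0],"fingers":0},{"offset":[0,0,0],"turn":[0,0,0],"fingers":0},{"offset":[0,0,0],"turn":[0,0,0],"fingers":0},{"offset":[0,0,0],"turn":[0,0,0],"fingers":0}]'
python3 - <<'E'
from h import *
a=save("scene","s2.png"); b=save("wrist","w3.png"); c=r.camera("top")
z=lambda im,x,y,w,h:cv2.resize(im[y:y+h,x:x+w],(400,300))
cv2.imwrite("pics/c.png",np.vstack([np.hstack([z(a,160,130,200,150),z(c,120,150,200,150)]),np.hstack([z(b,0,0,560,420),z(a,0,0,560,420)])])[:,:,::-1])
E
```

```text
time: 4.65
ee_pos: [0.4318, 0.4739, 0.2241]
eef_rot: [0.146, 0.989, 0.009, 0.004]
ft_force: [-0.3, 0.6, -0.9]
width: 0.0003
time: 5.28
ee_pos: [0.3573, 0.5189, 0.2248]
eef_rot: [0.144, 0.99, 0.011, 0.004]
ft_force: [-0.1, -0.0, 0.2]
width: 0.0003
time: 5.78
ee_pos: [0.3596, 0.5174, 0.2245]
eef_rot: [0.146, 0.989, 0.01, 0.004]
ft_force: [-0.7, 0.1, 0.2]
width: 0.0004
```

View pics/c.png

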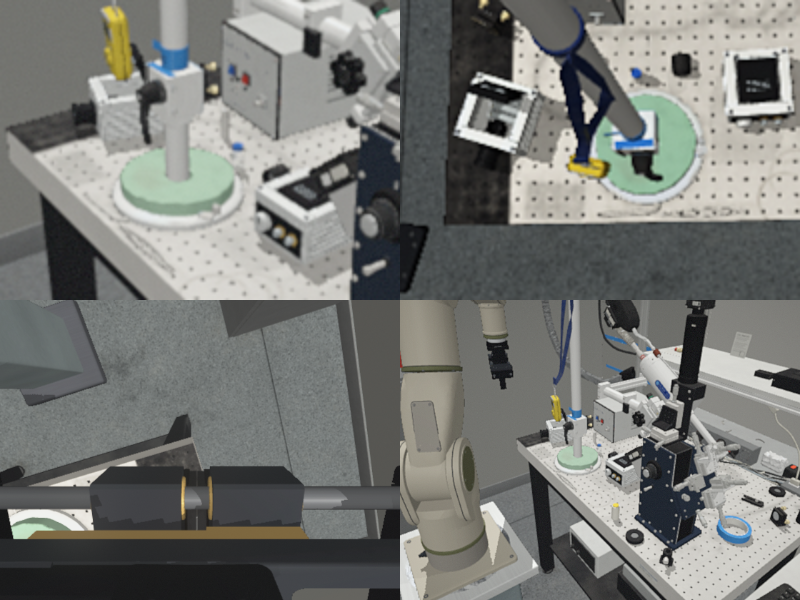

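The picture (top crop) shows the detector's bay open, with the black hatch standing at its back edge. The driver's hatch is flat and shut, and the vial and lens tube stand in place. I let it settle a moment, then hand in.

```bash
python3 -m inch '[{"offset":[0,0,0],"turn":[0,0,0],"fingers":0},{"offset":[0,0,0],"turn":[0,0,0],"fingers":0},{"offset":[0,0,0],"turn":[0,0,0],"fingers":0},{"offset":[0,0,0],"turn":[0,0,0],"fingers":0},{"offset":[0,0,0],"turn":[0,0,0],"fingers":0}]'
python3 - <<'E'
from h import *
r.camera("top")
for t in ("driver_hatch","vial_mid","puck_mid","cup_mid","detector_hatch"): print(t,[(d["extent"],round(d["score"],2)) for d in r.cut_out(t,"top")[:1]])
print(r.close_job())
E
```

```text
time: 6.55
ee_pos: [0.3593, 0.5176, 0.2246]
eef_rot: [0.146, 0.989, 0.011, 0.004]
ft_force: [0.1, -1.4, 0.0]
width: 0.0006
driver_hatch [([286.5, 177.7, 310.0, 203.6], 0.94)]
vial_mid [([239.3, 184.0, 243.3, 188.7], 0.41)]
puck_mid [([377.7, 240.9, 391.9, 256.5], 0.73)]
cup_mid [([348.5, 247.4, 357.2, 250.6], 0.37)]
detector_hatch [([156.1, 191.0, 180.8, 200.9], 0.55)]
the job is handed in; nothing more can be done
None
```

I pressed the ribs of the detector's hatch with the closed fingertips down to the firm stop (TCP at z = 0.0596 m, about 21 N vertical). I then rose off it and backed away towards the robot. The job was handed in at about 6.6 s; it reported no verdict.

**Last checks**
- **Detector hatch:** in the top picture it stands open at its back edge with the bay visible. I had no joint reading, so I couldn't measure the opening angle.
- **Driver hatch:** it is flat and shut, where it was at the start.
- **Loose things:** the vial, puck and cup are found where they were, within a few pixels. The lens tube was only checked by eye. The steel post was not found by the network in either starting picture, so I didn't check it separately. The arm never went near either.
- **Robot:** the wrist force was near zero (about 1.4 N at most, noise level), with the arm clear of everything.

**Disagreement:** the top and wrist cameras differed by about 9 mm sideways on the press point. I used the wrist value, which a second, closer wrist picture confirmed.

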